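# Register the stencil plate on the printing jig

## Robot

A 7-joint arm with a two-finger parallel gripper is mounted at the origin on the work surface. World frame = base frame: x ahead of the robot, y to its left, z up, the work surface at z = 0. Lengths are in m, angles in rad, forces in N, time in s.
With the tool pointing down it reaches from about 0.4 to 0.875 m from the base axis. Payload 6.5 kg.
Tool frame: the origin (TCP) lies between the finger pads; the fingertips stand 25 mm ahead of it and the grasp point (between the pads) lies 6 mm ahead of it; z points along the fingers, y is the line along which they close (so a half turn about z gives the same grasp; the last joint's range is limited). The gripper opens to 88 mm and grips with 3 to 60 N. Pads are 18 mm wide; open, the fingers measure 123 mm over their backs; the gripper's body (75 mm by 187 mm) begins 45 mm behind the grasp point.
Start: joints at [-1.352, 0.536, -0.004, 1.538, 0.003, 1.067, -0.071], TCP at [0.183, 0.624, 0.264] pointing down, gripper open.
Joint ranges: [-2.7, 2.7], [-0.37, 2.16], [-1.27, 1.26], [0.24, 2.4], [-1.31, 4.45], [0.19, 1.91], [-2.76, 2.76]. Speed limits (rad/s): [2.39, 2.39, 3.14, 3.14, 3.14, 3.14, 3.14].

## Interface

Orientations are given as a unit quaternion [w, x, y, z].
In Python, from cell import ctrl gives the robot as it stands. The module is installed in compiled form; this text tells all that it offers.
- The arm moves only by the tool jog_arm, never from a script. Its argument "series" is text: rows parted by semicolons, each of 5 numbers parted by spaces: the opening, from -1 (shut) to 1 (fully open), then the shift along the world's x, y, z in mm, then the turn about the world's z in rad. A call has 1 to 12 rows; each row is the pose to reach, as a shift and turn from the pose commanded when the call began; what a row does not reach only later rows make up. A row lasts 1/12 s, in which the tool goes at most 41.7 mm and 7.16 degrees, less where a joint would pass 70% of its speed; a pose out of reach is approached as far as the arm can. A call with a gripper value outside its range is refused whole. The fingers move at their own pace and stop on an object; "squeeze" is the grip in N (left out, the last holds). Time passes only in rows, so rows that repeat a pose let the fingers close. It gives the time, the measured TCP pose, the force, the opening and the grip force at its end, in the units of the state.
- ctrl.state(): the state, without advancing time (a new reading comes with each control period).
- ctrl.read_camera(name): name is "scene" or "top"; returns a dict with "color" (480x640x3 uint8, blue, green, red), "mtx" (3x3 intrinsics, pixels), "distortion" ([k1, k2, p1, p2, k3] as OpenCV has them; the pictures are not rectified), "pose" (4x4, takes a point from camera to world coordinates). Camera axes: x right, y down, z forward; pixel columns grow to the right and rows downward; lengths in m; the calibration is good to about 2 mm. A picture is of the moment at which its call begins. There is no depth.
- ctrl.job_done(): hands the job in; it is judged then, once.
The state is a dict: "clock": time; "joint_positions": joint angles; "joint_velocities": joint speeds; "effort": joint torques, N m; "tcp_pos": TCP position; "tcp_rot": TCP orientation; "contact_force": force on the tool from outside, world axes, zero at the start; "ft_torque": the same for the moment, N m; "width": finger opening in m; "gripper_force": force on a finger pad.
Only numpy, scipy, OpenCV 4.12 (cv2) and the standard library are available. Lean on these libraries where they do the work, as an engineer would, in place of code of your own. Each camera call takes 0.05 s, during which the arm holds its last target. There are 200 camera calls.

## Task

The aluminium stencil plate is riding on top of the printing jig's two locating pins. Push it across the bed with the fingertips, with the wooden fence as a guide, until its two small holes drop over the pins and it lies flat on the bed; do not pick it up. Leave everything else where it is, and let the plate go at the end.

Things in the scene. Friction and masses are not known exactly. Their poses are not given: they have to be found in the camera images.
- stencil: Loose aluminium stencil plate, 140 mm (its x) by 230 mm (its y), 6 mm thick, 0.3 to 0.55 kg, with three 37 x 45 mm windows and two small round holes. Origin: centre of its underside; z up out of the plate. At the start it rides on both pins, hidden under it, near edge on the bed (tilt about 0.08 rad), askew by up to 0.07 rad, 10 to 17 mm short of the fence, 24 to 40 mm left or right of its seat.
- rim (a point): Middle of the top of the plate's near rim (plate frame x -66, y 0, z 20 mm). The rim is 8 mm thick, stands 14 mm above the plate (20 mm above its underside) and runs along the near (-x) edge and both ends (-y, +y); the far (+x) edge is bare. The plate slides under a push of some 2 to 15 N and rests wherever it is left.
- hole0 (a point): Centre of the plate's right-hand (-y) hole, 12 mm in diameter, in the bare strip, at the plate's upper face (6 mm above its underside); plate frame x +40, y -60 mm. When both holes come over the pins, the plate's far side drops about 9 mm and it lies level.
- hole1 (a point): The same for the left-hand (+y) hole: plate frame x +40, y +60 mm
- jig: Fixed printing jig on the table: plywood bed 18 mm thick, from x -115 to +155 and y -200 to +200 mm in its frame. Origin on the table's surface; x points away from the robot, y to the left (turned by up to 0.17 rad), z up. Seated, the plate has its origin 18 mm above the jig's origin and its axes along the jig's.
- fence (a point): Middle of the fence's near face, at its top (jig frame x +70.5, y 0, z 42 mm). Fixed wooden fence on the bed, 20 mm thick, 24 mm high, 230 mm long along y: as long as the plate, so the seated plate's ends are flush with the fence's ends and its far edge lies along the fence with 0.5 mm to spare.
- pin0 (a point): Tip of the jig's right-hand steel locating pin, which fits hole0: 8 mm in diameter, round-ended, standing 9.5 mm above the bed; jig frame x +40, y -60 mm
- pin1 (a point): The same for the left-hand pin, which fits hole1: jig frame x +40, y +60 mm
- pot: small blue lidded paint pot, 44 mm across, 46 mm tall, standing on the jig's bed behind the fence; origin under its centre; leave it alone
- brush: 145 mm flat wooden brush lying on the jig's bed behind the fence, along the fence; leave it alone
- tray: red plastic paint tray, 280 x 180 mm, 40 mm high, on the table at the robot's left; origin under its centre; leave it alone
- roller: paint roller with a yellow handle, about 200 mm long, 44 mm high, lying at the robot's right; leave it alone
- bottle: white bottle, 64 mm across, 150 mm tall, standing at the robot's right; leave it alone

How it is judged:
By the outcome, as a careful person would: the job done as asked, in the order asked, and still so for the second after the job is handed in, with the robot touching nothing.
It also fails if it takes over 42 s, if anything falls off the work surface, if the arm or the gripper's body presses on something with over 40 N, if the wrist force passes 120 N, or if a joint passes its speed limit or range.

## Working session

There is one attempt and no reset: what is moved stays moved. The work goes in short steps, Python scripts to look and compute and a tool call to move; the robot and the scene stay as the last step left them, time stands still between calls to the robot, and variables do not carry over. Pictures are saved under pics/ and viewed, at most 10 in all, crops included, and the job is handed in when it is done.

Besides the shell and the picture viewer there is one more tool, called after "Call:" as name(argument=value, ...) on one line, values as JSON. jog_arm: Moves the arm, as the interface text tells. Its arguments: {"type":"object","properties":{"series":{"type":"string"},"squeeze":{"type":"number"}},"required":["series"]}

```bash
mkdir -p pics; cat > h.py <<'E'
import numpy as np, cv2
from cell import ctrl
def grab(n,f=None):
    c=ctrl.read_camera(n)
    if f: cv2.imwrite('pics/'+f,c['color'])
    return c
def ray(c,uv,z):
    uv=np.array(uv,float).reshape(-1,1,2)
    p=cv2.undistortPoints(uv,c['mtx'],np.array(c['distortion'],float)).reshape(-1,2)
    d=np.c_[p,np.ones(len(p))]@np.array(c['pose'])[:3,:3].T
    o=np.array(c['pose'])[:3,3]
    return o+d*((np.asarray(z)-o[2])/d[:,2])[:,None]
def proj(c,P):
    T=np.linalg.inv(c['pose']);r=cv2.Rodrigues(T[:3,:3])[0]
    return cv2.projectPoints(np.array(P,float).reshape(-1,3),r,T[:3,3],c['mtx'],np.array(c['distortion'],float))[0].reshape(-1,2)
E
python3 - <<'E'
from h import *
for n in('top','scene'):
    c=grab(n,n+'0.png'); print(n,np.round(c['pose'],3).tolist(),c['mtx'][0])
print(ctrl.state())
E
```

```text
top [[0.017, -0.997, 0.073, 0.531], [-1.0, -0.016, 0.011, 0.043], [-0.009, -0.073, -0.997, 1.401], [0.0, 0.0, 0.0, 1.0]] [559.88091499   0.         317.84828344]
scene [[-0.464, 0.649, -0.602, 1.398], [0.885, 0.33, -0.327, 0.495], [-0.013, -0.685, -0.728, 1.013], [0.0, 0.0, 0.0, 1.0]] [585.20097992   0.         317.26221424]
{'clock': 0.1, 'joint_positions': array([-1.35221539,  0.53710864, -0.00444055,  1.53872826,  0.00263383,
        1.06728566, -0.07120812]), 'joint_velocities': array([-0.00160951, -0.00160618, -0.00060075,  0.00095054,  0.00025267,
       -0.00038796,  0.00064814]), 'effort': array([ 2.50410252e-03, -5.72076166e+01,  9.93773863e-01, -2.52232146e+01,
       -5.62028855e-02,  1.34364326e-02,  2.34636946e-05]), 'tcp_pos': array([0.18249315, 0.62334298, 0.26293279]), 'tcp_rot': array([-3.77118132e-05,  1.41869422e-01,  9.89885087e-01, -7.61314258e-04]), 'contact_force': array([-0.36006546,  0.23970393, -0.20784212]), 'ft_torque': array([-0.03860051,  0.00762665, -0.02110267]), 'gripper_force': 0.0, 'width': 0.08787312572878381}
```

View pics/top0.png

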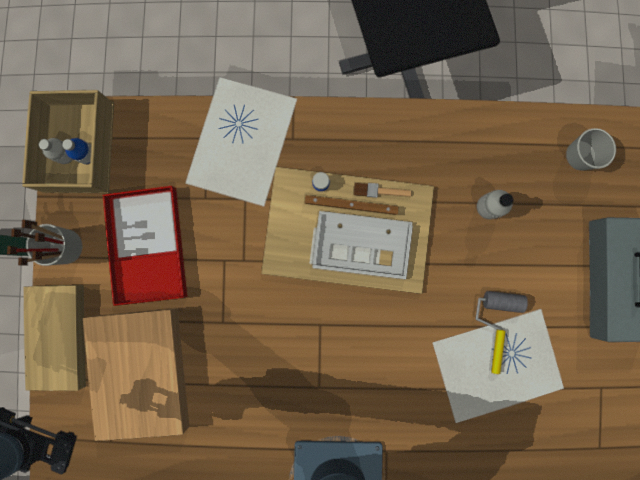

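View pics/scene0.png

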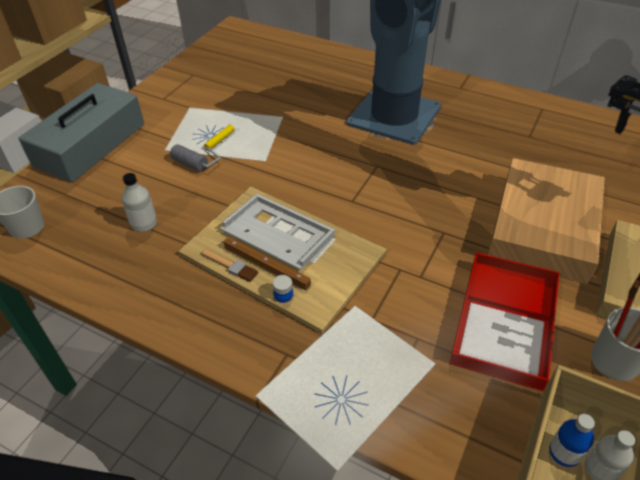

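The top view shows the bed at about (263–435, 168–293), the fence at (305–405, 193–215), and the plate at (312–412, 210–278), offset to the right. I'll zoom in next.

```bash
python3 - <<'E'
import cv2
a=cv2.imread('pics/top0.png')[162:300,252:446]; cv2.imwrite('pics/t1.png',cv2.resize(a,None,fx=4,fy=4,interpolation=cv2.INTER_CUBIC))
a=cv2.imread('pics/scene0.png')[180:330,172:392]; cv2.imwrite('pics/s1.png',cv2.resize(a,None,fx=3.6,fy=3.6,interpolation=cv2.INTER_CUBIC))
E
```

```text
(no output)
```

View pics/t1.png

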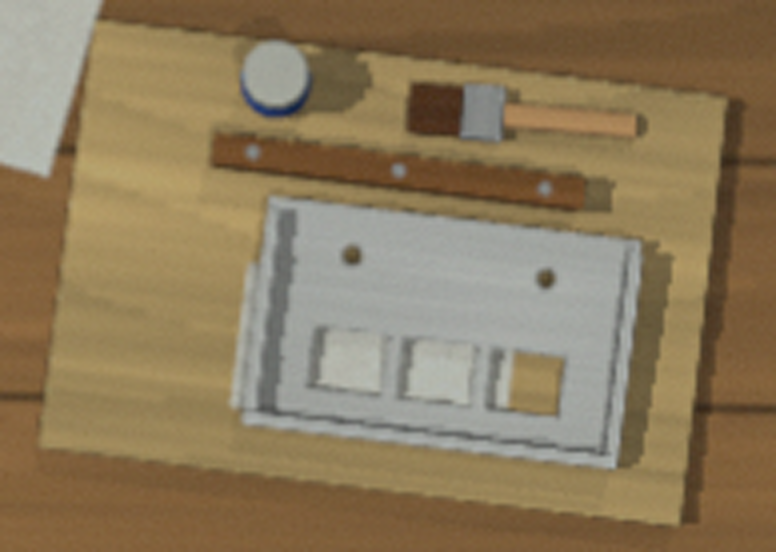

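View pics/s1.png

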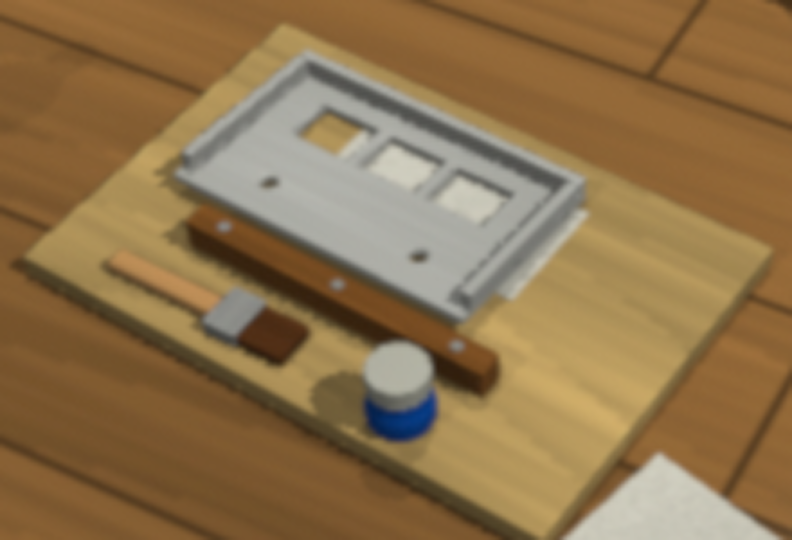

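The crops show the fence screws at crop px (252,152), (398,170) and (545,188). The holes are at (352,255) and (545,278). The bed corners are (98,20), (727,97), (683,524) and (40,447). There is white paper under the plate on the left, and the plate sits too far right and slightly askew.

```bash
cat >> h.py <<'E'
def fitp(L,W): # 2D rigid L->W
    L=np.array(L,float);W=np.array(W,float)[:,:2];a=(L-L.mean(0));b=(W-W.mean(0))
    th=np.arctan2((a[:,0]*b[:,1]-a[:,1]*b[:,0]).sum(),(a*b).sum())
    R=np.array([[np.cos(th),-np.sin(th)],[np.sin(th),np.cos(th)]]);t=W.mean(0)-R@L.mean(0)
    return th,t,R,(L@R.T+t-W)*1000
E
python3 - <<'E'
from h import *
t=grab('top');s=grab('scene')
T=lambda p:(np.array(p)+.5)/4-.5+[252,162]
S=lambda p:(np.array(p)+.5)/3.6-.5+[172,180]
bedL=np.array([[.155,.2],[.155,-.2],[-.115,-.2],[-.115,.2]])
W1=ray(t,T([(98,20),(727,97),(683,524),(40,447)]),.018)
W2=ray(s,S([(545,540),(25,260),(285,25),(772,250)]),.018)
for W in(W1,W2):
    th,tt,R,e=fitp(bedL,W);print('jig',th,tt,e.round(1).tolist())
F1=ray(t,T([(252,152),(398,170),(545,188)]),.042);F2=ray(s,S([(456,345),(337,284),(224,226)]),.042)
H1=ray(t,T([(352,255),(545,278)]),.033);H2=ray(s,S([(419,257),(270,183)]),.033)
th,tt,R,_=fitp(bedL,W1)
for X in(F1,F2,H1,H2):
    print(X[:,:2].round(4).tolist(),'jig',((X[:,:2]-tt)@R*1000).round(1).tolist(), 'ang',np.arctan2(-(X[0]-X[-1])[0],(X[0]-X[-1])[1]))
C=ray(t,T([(242,424),(617,467)]),.038);print('near rim corners',C.round(4).tolist(),((C[:,:2]-tt)@R*1000).round(1).tolist())
C=ray(s,S([(582,180),(308,55)]),.038);print('near rim corners',C.round(4).tolist(),((C[:,:2]-tt)@R*1000).round(1).tolist())
E
```

```text
jig -0.10479606649421146 [ 0.61476175 -0.01639603] [[0.8, 1.7], [1.1, -1.8], [-1.4, -0.1], [-0.5, 0.2]]
jig -0.10422699085207568 [ 0.61601331 -0.0083156 ] [[2.1, 1.0], [0.3, -1.7], [-0.3, -1.4], [-2.1, 2.2]]
[[0.7041, 0.0662], [0.6945, -0.0231], [0.6849, -0.1131]] jig [[80.2, 91.5], [80.0, 1.6], [79.9, -88.9]] ang -0.10651066000605158
[[0.7029, 0.0691], [0.6934, -0.02], [0.6838, -0.1094]] jig [[78.7, 94.3], [78.6, 4.6], [78.4, -85.3]] ang -0.10658519075844748
[[0.6427, 0.004], [0.6305, -0.1146]] jig [[25.6, 23.2], [25.9, -96.0]] ang -0.10254609844651423
[[0.6439, 0.0095], [0.6312, -0.1094]] jig [[26.2, 28.8], [26.1, -90.8]] ang -0.10601266970646146
near rim corners [[0.5381, 0.0695, 0.038], [0.5156, -0.1589, 0.038]] [[-85.2, 77.4], [-83.7, -152.1]]
near rim corners [[0.5411, 0.0727, 0.038], [0.5188, -0.1493, 0.038]] [[-82.6, 80.9], [-81.5, -142.2]]
```

Call:
jog_arm(series="1 210 -430 -30 0.179;1 210 -430 -30 0.179;1 210 -430 -30 0.179;1 210 -430 -30 0.179;1 210 -430 -30 0.179;1 210 -430 -30 0.179;1 210 -430 -30 0.179;1 210 -430 -30 0.179;1 210 -430 -30 0.179;1 210 -430 -30 0.179;1 210 -430 -30 0.179;1 210 -430 -30 0.179")

```text
clock: 1.2
tcp_pos: [0.394, 0.189, 0.2336]
tcp_rot: [0.0, 0.055, 0.998, -0.001]
contact_force: [0.9, -0.5, 0.4]
width: 0.0885
gripper_force: 0.0
```

Call:
jog_arm(series="1 107 -227 -50 0;1 107 -227 -50 0;1 107 -227 -50 0;1 107 -227 -50 0;1 107 -227 -50 0;1 107 -227 -50 0;1 107 -227 -90 0;1 107 -227 -130 0;1 107 -227 -170 0;1 107 -227 -183 0;1 107 -227 -183 0;1 107 -227 -183 0")

```text
clock: 2.2
tcp_pos: [0.4994, -0.0333, 0.0505]
tcp_rot: [-0.001, 0.053, 0.999, -0.0]
contact_force: [0.7, -0.8, 0.3]
width: 0.0878
gripper_force: 0.0
```

```bash
python3 - <<'E'
from h import *
c=grab('scene');cv2.imwrite('pics/s2.png',cv2.resize(c['color'][140:340,150:400],None,fx=3,fy=3,interpolation=cv2.INTER_CUBIC))
E
```

```text
(no output)
```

View pics/s2.png

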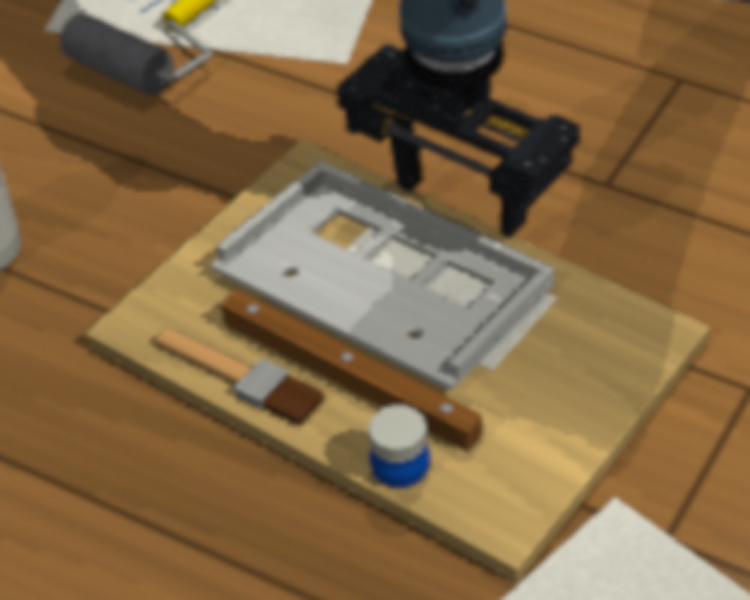

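The fingers are down behind the near rim and clear of it. Next I push along jig +x.

Call:
jog_arm(series="1 8 -6 0 0;1 12 -7 0 0;1 15 -8 0 0;1 17 -8 0 0;1 19 -8 0 0;1 21 -8 0 0;1 23 -8 0 0;1 25 -8 0 0;1 25 -8 0 0")

```text
clock: 3.0
tcp_pos: [0.5251, -0.0411, 0.0507]
tcp_rot: [0.0, 0.053, 0.999, 0.0]
contact_force: [-1.3, 0.4, -0.7]
width: 0.0881
gripper_force: 1.1
```

Call:
jog_arm(series="1 1.5 0 0 0;1 3 0 0 0;1 4.5 0 0 0;1 6 -1 0 0;1 6 -1 0 0")

```text
clock: 3.42
tcp_pos: [0.5305, -0.0416, 0.0506]
tcp_rot: [-0.0, 0.053, 0.999, 0.0]
contact_force: [-4.5, 1.8, 2.7]
width: 0.0879
gripper_force: 2.2
```

Call:
jog_arm(series="1 1.5 0 0 0;1 3 0 0 0;1 4 0 0 0;1 4 0 0 0")

```text
clock: 3.75
tcp_pos: [0.5308, -0.0416, 0.0501]
tcp_rot: [-0.004, 0.053, 0.999, 0.0]
contact_force: [-13.2, 2.2, 10.0]
width: 0.0878
gripper_force: 6.5
```

```bash
python3 - <<'E'
from h import *
c=grab('top');cv2.imwrite('pics/t3.png',cv2.resize(c['color'][162:300,252:446],None,fx=4,fy=4,interpolation=cv2.INTER_CUBIC))
E
```

```text
(no output)
```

View pics/t3.png

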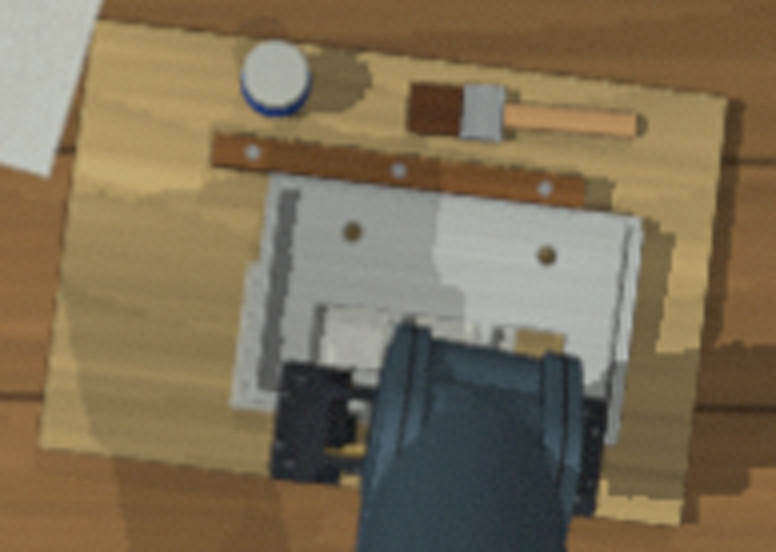

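The plate's far edge lies along the fence, with holes at crop px (352,232) and (546,256). It is still about 37 mm too far right. I'll go to its right end and push +y.

Call:
jog_arm(series="-1 -20 2 0 0;-1 -20 2 30 0;-1 -20 2 65 0;-1 0 -30 65 0;-1 20 -60 65 0;-1 35 -95 65 0;-1 48 -130 65 0;-1 55 -157 65 0;-1 55 -157 65 0;-1 55 -157 30 0;-1 55 -157 0 0;-1 55 -157 0 0")

```text
clock: 4.8
tcp_pos: [0.587, -0.1978, 0.0459]
tcp_rot: [-0.003, 0.053, 0.999, 0.001]
contact_force: [-1.9, 1.0, -0.4]
width: 0.0105
gripper_force: 0.0
```

Call:
jog_arm(series="-1 0 0 4 0;-1 0.5 5 4 0;-1 1 9 4 0;-1 1.5 12 4 0;-1 2 15 4 0;-1 2 18 4 0;-1 2.5 21 4 0;-1 3 24 4 0;-1 3 27 4 0;-1 3.5 30 4 0;-1 3.5 30 4 0")

```text
clock: 5.72
tcp_pos: [0.5934, -0.1688, 0.0549]
tcp_rot: [0.0, 0.053, 0.999, 0.0]
contact_force: [-0.3, -2.6, 1.4]
width: 0.0003
gripper_force: 0.9
```

```bash
cat >> h.py <<'E'
def holes(c):
    # dark round spots on the grey plate, near the bare strip, in the top view
    g=cv2.resize(c['color'][162:300,252:446],None,fx=4,fy=4,interpolation=cv2.INTER_CUBIC)
    v=cv2.cvtColor(g,cv2.COLOR_BGR2GRAY)
    bh=cv2.morphologyEx(v,cv2.MORPH_BLACKHAT,cv2.getStructuringElement(cv2.MORPH_ELLIPSE,(33,33)))
    n,l,st,ce=cv2.connectedComponentsWithStats((bh>40).astype(np.uint8))
    return [(ce[i].round(1).tolist(),int(st[i,4])) for i in range(1,n) if 100<st[i,4]<800 and 200<ce[i][1]<290 and max(st[i,2:4])<35],g
E
python3 - <<'E'
from h import *
h,g=holes(grab('top'));print(h);cv2.imwrite('pics/t4.png',g)
s=ctrl.state();print(s['tcp_pos'],s['contact_force'],s['width'])
E
```

```text
[([542.8, 201.9], 109), ([633.2, 223.9], 166), ([335.2, 232.1], 278)]
[ 0.59342995 -0.1685979   0.05477137] [ 0.69548555 -1.93464099 -0.25128294] 0.0006146573934315034
```

View pics/t4.png

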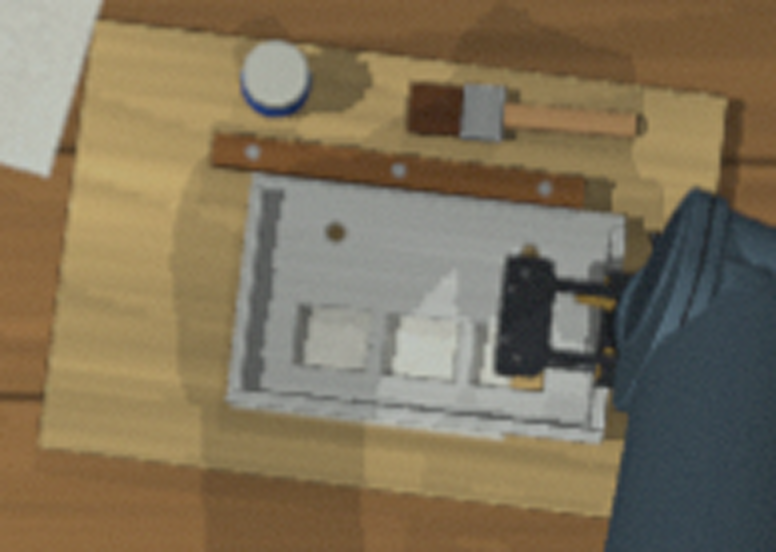

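The plate has moved about 10 mm. Hole1 is at (335,232) and the plate's left corner is about 43 px (27 mm) short of the fence's end. I'll keep pushing.

Call:
jog_arm(series="-1 0.5 3 -3 0;-1 1 6 -4 0;-1 1 9 -4 0;-1 1.5 12 -4 0;-1 2 15 -4 0;-1 2 17 -4 0;-1 2.5 19 -4 0;-1 2.5 21 -4 0;-1 2.5 21 -4 0")

```text
clock: 6.52
tcp_pos: [0.5956, -0.1461, 0.0503]
tcp_rot: [-0.0, 0.052, 0.999, 0.001]
contact_force: [0.0, 0.6, 0.4]
width: 0.0002
gripper_force: 0.0
```

```bash
python3 - <<'E'
from h import *
t=grab('top');h,g=holes(t);print(h);cv2.imwrite('pics/t5.png',g)
c=grab('scene');cv2.imwrite('pics/s5.png',cv2.resize(c['color'][180:330,172:392],None,fx=3.6,fy=3.6,interpolation=cv2.INTER_CUBIC))
a=cv2.resize(g[120:460,180:],None,fx=.66,fy=.66);b=cv2.resize(cv2.imread('pics/s5.png'),None,fx=.48,fy=.48)
w=max(a.shape[1],b.shape[1]);f=lambda i:cv2.copyMakeBorder(i,0,0,0,w-i.shape[1],0)
cv2.imwrite('pics/m5.png',np.vstack([f(a),f(b)]))
E
```

```text
[([542.5, 202.0], 122), ([295.9, 229.1], 279)]
```

View pics/m5.png

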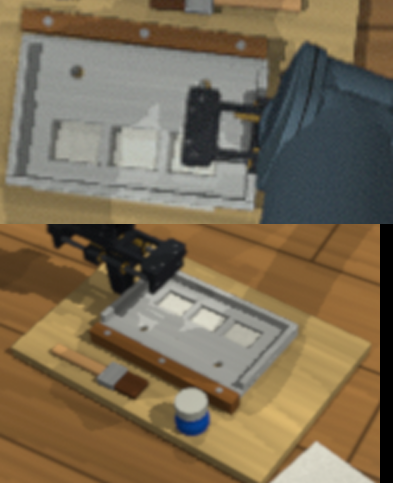

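Contact force fell to zero and hole1 is now at (296,229), so the plate may have dropped. I'll retreat and check.

Call:
jog_arm(series="-1 -1 -10 0 0;-1 -2 -20 0 0;-1 -2 -20 40 0;-1 -2 -20 80 0;-1 -40 -50 110 0;-1 -80 -70 110 0;-1 -110 -90 110 0;-1 -130 -110 110 0;-1 -130 -110 110 0")

```text
clock: 7.37
tcp_pos: [0.4581, -0.2656, 0.1613]
tcp_rot: [-0.002, 0.059, 0.998, -0.002]
contact_force: [0.1, -0.7, 0.3]
width: 0.0005
gripper_force: 0.0
```

```bash
python3 - <<'E'
from h import *
t=grab('top');h,g=holes(t);print(h)
c=grab('scene');b=cv2.resize(c['color'][180:320,172:332],None,fx=3.7,fy=3.7,interpolation=cv2.INTER_CUBIC)[:, :592]
a=cv2.resize(g[120:460,180:680],(400,272))
cv2.imwrite('pics/s6.png',b)
cv2.imwrite('pics/m6.png',np.hstack([cv2.copyMakeBorder(cv2.resize(b,None,fx=.67,fy=.67),0,0,0,0,0),cv2.copyMakeBorder(a,0,int(b.shape[0]*.67+.5)-272,0,0,0)]) if 1 else b)
th=-.106;R=np.array([[np.cos(th),-np.sin(th)],[np.sin(th),np.cos(th)]]);F=np.array([.694,-.0215])
T=lambda p:(np.array(p)+.5)/4-.5+[252,162]
for z in(.024,.033):
    # jig origin from screws seen in the top view
    J=ray(t,T([(398,170)]),.042)[0,:2]-R@[.0805,0]
    P=np.array([np.r_[J+R@[.04,y],z] for y in(.06,-.06)])
    print(z,'expected',((proj(t,P)-[252,162]+.5)*4-.5).round(1).tolist())
E
```

```text
[([542.8, 202.0], 165), ([296.3, 229.5], 308), ([489.8, 250.4], 306)]
0.024 expected [[292.3, 226.4], [485.3, 250.0]]
0.033 expected [[292.4, 225.0], [486.6, 248.8]]
```

View pics/m6.png

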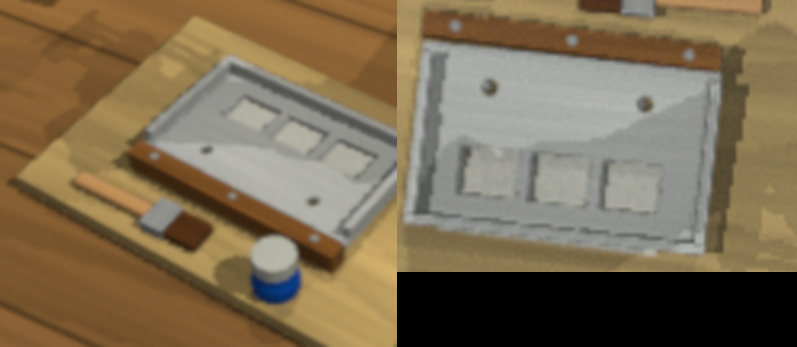

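The plate is near its seat. In the picture the holes are at top-crop (296,229) and (490,250), versus (292,226) and (485,250) expected, so it is about 2–3 mm short. I'll check the height by triangulating the holes against the fence screws, since the start pictures give a reference.

```bash
cat >> h.py <<'E'
def blobs(img,box,k,sign,thr,a0,a1):
    x0,y0,x1,y1=box
    g=cv2.cvtColor(cv2.resize(img[y0:y1,x0:x1],None,fx=4,fy=4,interpolation=cv2.INTER_CUBIC),cv2.COLOR_BGR2GRAY)
    m=cv2.morphologyEx(g,cv2.MORPH_BLACKHAT if sign<0 else cv2.MORPH_TOPHAT,cv2.getStructuringElement(cv2.MORPH_ELLIPSE,(k,k)))
    n,l,st,ce=cv2.connectedComponentsWithStats((m>thr).astype(np.uint8));o=[]
    for i in range(1,n):
        if a0<st[i,4]<a1 and max(st[i,2:4])<40:
            w=(l==i)*m.astype(float);yy,xx=np.mgrid[:w.shape[0],:w.shape[1]]
            o.append(((np.array([(w*xx).sum(),(w*yy).sum()])/w.sum()+.5)/4-.5+[x0,y0]).round(2).tolist())
    return o
def near(L,q): return min(L,key=lambda p:np.hypot(p[0]-q[0],p[1]-q[1]))
def tri(t,s,a,b):
    Ps=[]
    for c,p in((t,a),(s,b)):
        T=np.linalg.inv(c['pose'])[:3];Ps.append((T,cv2.undistortPoints(np.array([[p]],float),c['mtx'],np.array(c['distortion'],float)).reshape(2,1)))
    X=cv2.triangulatePoints(Ps[0][0],Ps[1][0],Ps[0][1],Ps[1][1]);return (X[:3]/X[3]).ravel()*1000
def height(t,s,hs):
    TB,SB=(250,160,445,300),(172,180,392,330)
    td,tb=blobs(t['color'],TB,33,-1,25,60,900),blobs(t['color'],TB,25,1,20,30,500)
    sd,sb=blobs(s['color'],SB,33,-1,25,60,900),blobs(s['color'],SB,25,1,20,30,500)
    for (qt,qs,d) in hs:
        a=near(td if d else tb,qt);b=near(sd if d else sb,qs);print('hole' if d else 'screw',a,b,tri(t,s,a,b).round(1))
E
python3 - <<'E'
from h import *
t=grab('top');s=grab('scene')
T=lambda p:(np.array(p)+.5)/4-.5+[252,162]
S=lambda p:(np.array(p)+.5)/3.6-.5+[172,180]
sc=[(T(a),S(b),0) for a,b in zip([(252,152),(398,170),(545,188)],[(456,345),(337,284),(224,226)])]
S6=lambda p:(np.array(p)/.67+.5)/3.7-.5+[172,180]
new=[(T((296,229)),S6((314,201)),1),(T((490,250)),S6((207,150)),1)]
old=[(T((352,255)),S((419,257)),1),(T((545,278)),S((270,183)),1)]
height(t,s,sc+new)
t['color']=cv2.imread('pics/top0.png');s['color']=cv2.imread('pics/scene0.png');height(t,s,sc+old)
E
```

```text
screw [314.7, 199.65] [298.44, 275.51] [703.3  67.6  41.5]
screw [351.23, 204.18] [265.26, 258.54] [693.6 -21.9  41.3]
screw [387.74, 208.8] [233.79, 242.46] [ 683.8 -111.6   41. ]
hole [325.67, 219.02] [297.94, 260.84] [657.2  40.1  28.7]
hole [374.08, 224.13] [254.94, 240.15] [646.6 -79.4  29. ]
screw [314.7, 199.63] [298.43, 275.49] [703.3  67.6  41.6]
screw [351.23, 204.19] [265.3, 258.41] [693.5 -21.9  41.7]
screw [387.75, 208.85] [233.89, 242.28] [ 683.6 -111.5   41.4]
hole [339.58, 225.53] [288.0, 250.8] [641.6   5.7  29.7]
hole [388.05, 231.33] [246.59, 230.28] [ 629.2 -113.6   30. ]
```

The plate is still riding: the hole height fell only about 1 mm. It is roughly 2.3 mm short in y and turned 0.02 rad, with the left end off the fence. I'll nudge +y again with contact nearer the robot, which will also turn the left end in.

Call:
jog_arm(series="-1 40 20 0 0;-1 75 35 0 0;-1 108 45 0 0;-1 108 80 0 0;-1 108 95 0 0;-1 108 95 -35 0;-1 108 95 -75 0;-1 108 95 -108 0;-1 108 95 -108 0;-1 108 95 -108 0")

```text
clock: 8.4
tcp_pos: [0.572, -0.1626, 0.0516]
tcp_rot: [-0.002, 0.053, 0.999, 0.0]
contact_force: [0.4, -1.0, 0.6]
width: 0.0005
gripper_force: 0.0
```

Call:
jog_arm(series="-1 1 6 0 0;-1 2 12 0 0;-1 3 16 0 0;-1 3 17.5 0 0;-1 3.5 18.5 0 0;-1 3.5 19.5 0 0;-1 4 20.5 0 0;-1 4 21 0 0;-1 4 21.5 0 0;-1 4 21.5 0 0")

```text
clock: 9.23
tcp_pos: [0.5776, -0.1419, 0.0527]
tcp_rot: [-0.0, 0.053, 0.999, -0.0]
contact_force: [-0.4, 0.8, -0.7]
width: 0.0004
gripper_force: 0.0
```

```bash
cat >> h.py <<'E'
def chk():
    t=grab('top');s=grab('scene')
    TB,SB=(250,160,445,300),(172,180,392,330)
    td=blobs(t['color'],TB,33,-1,25,60,900);sd=blobs(s['color'],SB,33,-1,25,60,900)
    J=np.array([.6136,-.0132]);th=-.1075;R=np.array([[np.cos(th),-np.sin(th)],[np.sin(th),np.cos(th)]])
    for n,q,r in(('h1',(325.,218.5),(298.3,261.3)),('h0',(373.4,224),(255,240.5))):
        a=near(td,q);b=near(sd,r);X=tri(t,s,a,b);print(n,a,b,X.round(1),'jig',((X[:2]/1000-J)@R*1000).round(1))
    s=ctrl.state();print(s['clock'],s['tcp_pos'].round(4),s['contact_force'].round(1))
E
python3 -c "from h import *;chk()"
```

```text
h1 [325.34, 218.58] [297.95, 263.43] [658.9  40.9  22.1] jig [39.3 58.7]
h0 [373.58, 224.12] [255.44, 242.56] [647.1 -78.7  21.7] jig [ 40.4 -61.5]
9.3333 [ 0.5775 -0.1419  0.0526] [ 1.4 -1.2  0.7]
```

The holes dropped about 7 mm, to z of about 22 mm, and sit at the pin positions, so the plate looks seated. I'll retreat and confirm.

Call:
jog_arm(series="-1 -1 -10 0 0;-1 -2 -20 0 0;-1 -2 -20 40 0;-1 -2 -20 80 0;-1 -40 -50 110 0;-1 -80 -70 110 0;-1 -110 -90 110 0;-1 -130 -110 110 0;-1 -130 -110 110 0;-1 -130 -110 110 0")

```text
clock: 10.17
tcp_pos: [0.4454, -0.2547, 0.1631]
tcp_rot: [-0.0, 0.056, 0.998, -0.0]
contact_force: [0.4, 0.4, 0.6]
width: 0.0006
gripper_force: 0.0
```

```bash
python3 - <<'E'
from h import *
chk()
a=grab('top')['color'][162:300,252:446];b=grab('scene')['color'][190:310,190:330]
cv2.imwrite('pics/f.png',np.hstack([cv2.resize(a,(420,299),interpolation=cv2.INTER_CUBIC),cv2.resize(b,(349,299),interpolation=cv2.INTER_CUBIC)]))
E
```

```text
h1 [325.27, 218.63] [298.02, 263.31] [658.8  41.1  22.4] jig [39.1 58.8]
h0 [373.56, 224.23] [255.44, 242.49] [646.9 -78.7  21.7] jig [ 40.2 -61.6]
10.2667 [ 0.4482 -0.2519  0.1628] [ 0.2 -0.6  0.3]
```

View pics/f.png

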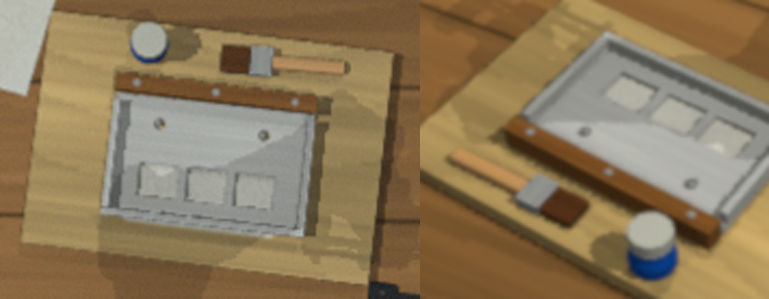

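In the last picture the pins show grey inside both holes (left panel, about (160,124) and (264,135)). The plate's ends are flush with the fence, and the pot and brush haven't moved.

```bash
python3 -c "from cell import ctrl;print(ctrl.job_done())"
```

```text
the job is handed in; nothing more can be done
None
```

The plate is seated on both pins and lies flat along the fence, going by camera checks. The gripper is clear of it, and I handed the job in at about 10 s on the robot's clock.

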